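# Load the cone-dressing unit in a shoe repair shop and start it

## Task

Get the sanding-cone dressing unit on the cobbler's bench going: the red and blue cones sit in each other's sockets, so swap them, and seat every other cone standing on the bench upright and fully home in the socket whose rim has its colour. With all of them seated, press the green start button down to its halfway stop, hold it there for about a second, then press it fully down and let it go. Leave the tins, jar, brush and other things on the bench where they are.

Things in the scene. Friction and masses are not known exactly. Their poses are not given: they have to be found in the camera images.
- cone_red: loose sanding cone, brown abrasive taper with a red top disc and red grip knob. Origin: centre of its underside; z is its axis, knob up. Taper 46 mm across at the bottom, 66 mm across at 40 mm height; on top a cylindrical knob 24 mm across, from 40 to 74 mm height. 250 g, give or take 30 %, most of it in a steel foot. It stands upright on its small end. At the start it sits in the blue socket.
- cone_blue: loose sanding cone, brown abrasive taper with a blue top disc and blue grip knob. Origin: centre of its underside; z is its axis, knob up. Taper 46 mm across at the bottom, 66 mm across at 40 mm height; on top a cylindrical knob 24 mm across, from 40 to 74 mm height. 250 g, give or take 30 %, most of it in a steel foot. It stands upright on its small end. At the start it sits in the red socket.
- cone_yellow: loose sanding cone, brown abrasive taper with a yellow top disc and yellow grip knob. Origin: centre of its underside; z is its axis, knob up. Taper 46 mm across at the bottom, 66 mm across at 40 mm height; on top a cylindrical knob 24 mm across, from 40 to 74 mm height. 250 g, give or take 30 %, most of it in a steel foot. It stands upright on its small end. If present, it stands on the bench at the start.
- cone_green: loose sanding cone, brown abrasive taper with a green top disc and green grip knob. Origin: centre of its underside; z is its axis, knob up. Taper 46 mm across at the bottom, 66 mm across at 40 mm height; on top a cylindrical knob 24 mm across, from 40 to 74 mm height. 250 g, give or take 30 %, most of it in a steel foot. It stands upright on its small end. If present, it stands on the bench at the start.
- cone_white: loose sanding cone, brown abrasive taper with a white top disc and white grip knob. Origin: centre of its underside; z is its axis, knob up. Taper 46 mm across at the bottom, 66 mm across at 40 mm height; on top a cylindrical knob 24 mm across, from 40 to 74 mm height. 250 g, give or take 30 %, most of it in a steel foot. It stands upright on its small end. If present, it stands on the bench at the start.
- cone_black: loose sanding cone, brown abrasive taper with a black top disc and black grip knob. Origin: centre of its underside; z is its axis, knob up. Taper 46 mm across at the bottom, 66 mm across at 40 mm height; on top a cylindrical knob 24 mm across, from 40 to 74 mm height. 250 g, give or take 30 %, most of it in a steel foot. It stands upright on its small end. If present, it stands on the bench at the start.
- socket_red: fixed tapered steel socket with a red rim ring, on the grey dressing unit (six sockets in 2 rows of 3, 92 mm apart, in any colour order). Origin: centre of its underside, on the unit's top; z up. 78 mm outside, 36 mm high; bore 61 mm across at the rim, narrowing downwards with the cone's own taper, slippery. A cone fully home has its origin 5 mm above the socket's origin and its disc 9 mm above the rim.
- socket_blue: fixed tapered steel socket with a blue rim ring, on the grey dressing unit (six sockets in 2 rows of 3, 92 mm apart, in any colour order). Origin: centre of its underside, on the unit's top; z up. 78 mm outside, 36 mm high; bore 61 mm across at the rim, narrowing downwards with the cone's own taper, slippery. A cone fully home has its origin 5 mm above the socket's origin and its disc 9 mm above the rim.
- socket_yellow: fixed tapered steel socket with a yellow rim ring, on the grey dressing unit (six sockets in 2 rows of 3, 92 mm apart, in any colour order). Origin: centre of its underside, on the unit's top; z up. 78 mm outside, 36 mm high; bore 61 mm across at the rim, narrowing downwards with the cone's own taper, slippery. A cone fully home has its origin 5 mm above the socket's origin and its disc 9 mm above the rim.
- socket_green: fixed tapered steel socket with a green rim ring, on the grey dressing unit (six sockets in 2 rows of 3, 92 mm apart, in any colour order). Origin: centre of its underside, on the unit's top; z up. 78 mm outside, 36 mm high; bore 61 mm across at the rim, narrowing downwards with the cone's own taper, slippery. A cone fully home has its origin 5 mm above the socket's origin and its disc 9 mm above the rim.
- socket_white: fixed tapered steel socket with a white rim ring, on the grey dressing unit (six sockets in 2 rows of 3, 92 mm apart, in any colour order). Origin: centre of its underside, on the unit's top; z up. 78 mm outside, 36 mm high; bore 61 mm across at the rim, narrowing downwards with the cone's own taper, slippery. A cone fully home has its origin 5 mm above the socket's origin and its disc 9 mm above the rim.
- socket_black: fixed tapered steel socket with a black rim ring, on the grey dressing unit (six sockets in 2 rows of 3, 92 mm apart, in any colour order). Origin: centre of its underside, on the unit's top; z up. 78 mm outside, 36 mm high; bore 61 mm across at the rim, narrowing downwards with the cone's own taper, slippery. A cone fully home has its origin 5 mm above the socket's origin and its disc 9 mm above the rim.
- button_top (a point): centre of the top of the green start button, 34 mm across, on a fixed yellow box 100 x 100 mm wide, 45 mm high; the top stands about 65 mm above the bench, 14 mm above its black collar; pressed straight down. It moves with the button.
- start_half (a joint): first stage of the button, 0 (up) to 0.005 m (at the halfway stop); spring of 1 N rising to 2.5 N. It comes back up by itself.
- start_full (a joint): second stage of the button, 0 to 0.005 m (fully down), below the halfway stop; gives way only above 8 N, fully down at 12 N. Springs back. Whole travel of the button: 10 mm.
- polish_tin: bystander, loose: low round brass-coloured tin with a silvery lid, 72 mm across, 26 mm high, among the cones. Origin: on its underside.
- tack_jar: bystander, loose: small glass jar with a lid, 56 mm across, 50 mm high, among the cones. Origin: on its underside.
- heel_block: bystander, loose: dark rubber heel block, 70 x 62 x 24 mm, at the left, nearer the robot than the dressing unit. Origin: on its underside.
- wax_tin: bystander, loose: terracotta-coloured round tin with a silvery lid, 60 mm across, 34 mm high, beyond the cones. Origin: on its underside.
- brush: bystander, loose: brush lying on the bench near the robot. Origin: on its underside.
Things that resemble listed ones, but are neither listed nor needed, are in the scene too. Leave any pink look-alike of the cone_green alone.

How it is judged (in metres and radians):
On the way, in this order (a step that is already met when the one before it is completed fails the run):
1. every cone present is fully home and upright in the socket of its own colour, let go (horizontal distance between cone_red and socket_red below 0.0035 m and z of cone_red in the frame of socket_red between 0.0015 and 0.0085 m and angle between each of cone_red, cone_blue, cone_yellow, cone_green, cone_white, cone_black's own z axis and vertical below 0.07 rad and horizontal distance between cone_blue and socket_blue below 0.0035 m and z of cone_blue in the frame of socket_blue between 0.0015 and 0.0085 m and horizontal distance between cone_yellow and socket_yellow below 0.0035 m and z of cone_yellow in the frame of socket_yellow between 0.0015 and 0.0085 m and horizontal distance between cone_green and socket_green below 0.0035 m and z of cone_green in the frame of socket_green between 0.0015 and 0.0085 m and horizontal distance between cone_white and socket_white below 0.0035 m and z of cone_white in the frame of socket_white between 0.0015 and 0.0085 m and horizontal distance between cone_black and socket_black below 0.0035 m and z of cone_black in the frame of socket_black between 0.0015 and 0.0085 m and contact force between each of cone_red, cone_blue, cone_yellow, cone_green, cone_white, cone_black and the fingers below 0.1 N), for 0.3 s.
2. with every cone seated, the start button is held at its halfway stop (horizontal distance between cone_red and socket_red below 0.0035 m and z of cone_red in the frame of socket_red between 0.0015 and 0.0085 m and angle between each of cone_red, cone_blue, cone_yellow, cone_green, cone_white, cone_black's own z axis and vertical below 0.07 rad and horizontal distance between cone_blue and socket_blue below 0.0035 m and z of cone_blue in the frame of socket_blue between 0.0015 and 0.0085 m and horizontal distance between cone_yellow and socket_yellow below 0.0035 m and z of cone_yellow in the frame of socket_yellow between 0.0015 and 0.0085 m and horizontal distance between cone_green and socket_green below 0.0035 m and z of cone_green in the frame of socket_green between 0.0015 and 0.0085 m and horizontal distance between cone_white and socket_white below 0.0035 m and z of cone_white in the frame of socket_white between 0.0015 and 0.0085 m and horizontal distance between cone_black and socket_black below 0.0035 m and z of cone_black in the frame of socket_black between 0.0015 and 0.0085 m and value of joint start_half above 0.0035 m and value of joint start_full below 0.0015 m), for 0.5 s.
3. with every cone seated, the start button is pressed fully down (horizontal distance between cone_red and socket_red below 0.0035 m and z of cone_red in the frame of socket_red between 0.0015 and 0.0085 m and angle between each of cone_red, cone_blue, cone_yellow, cone_green, cone_white, cone_black's own z axis and vertical below 0.07 rad and horizontal distance between cone_blue and socket_blue below 0.0035 m and z of cone_blue in the frame of socket_blue between 0.0015 and 0.0085 m and horizontal distance between cone_yellow and socket_yellow below 0.0035 m and z of cone_yellow in the frame of socket_yellow between 0.0015 and 0.0085 m and horizontal distance between cone_green and socket_green below 0.0035 m and z of cone_green in the frame of socket_green between 0.0015 and 0.0085 m and horizontal distance between cone_white and socket_white below 0.0035 m and z of cone_white in the frame of socket_white between 0.0015 and 0.0085 m and horizontal distance between cone_black and socket_black below 0.0035 m and z of cone_black in the frame of socket_black between 0.0015 and 0.0085 m and value of joint start_full above 0.0035 m), for 0.05 s.
At the end, for the whole second after the job is handed in: Every cone that is present rests in the socket of its own colour: within 3.5 mm of the socket's axis, its origin 1.5 to 8.5 mm above the socket's origin, tilted less than 0.07 rad, at rest and released; the start button is back up (both stages under 1 mm) (all of step 1 and value of joint each of start_half, start_full below 0.001 m and linear speed of each of cone_red, cone_blue, cone_yellow, cone_green, cone_white, cone_black below 0.02 m/s); the robot touches nothing.
It fails at once if a bystander is shoved more than 6 cm or tipped over (distance of any of polish_tin, tack_jar, heel_block, wax_tin, brush from where it was at the start of the episode above 0.06 m or angle between any of polish_tin, tack_jar, heel_block, wax_tin's own z axis and vertical above 0.6 rad).
Of cone_yellow, cone_green, cone_white, cone_black only 2 to 4 are there at a start; the rules pass over those that are not, and their reading is None.
At some moment in a run one of cone_yellow, cone_green, cone_white, cone_black may be knocked a few centimetres aside while the robot is not near it.
It also fails if it takes over 210 s, if anything falls off the work surface, if the arm or the gripper's body presses on something with over 40 N, if the wrist force passes 120 N, or if a joint passes its speed limit or range.

## Robot

A 7-joint arm with a two-finger parallel gripper is mounted at the origin on the work surface. World frame = base frame: x ahead of the robot, y to its left, z up, the work surface at z = 0. Lengths are in mm, angles in rad, forces in N, time in s.
With the tool pointing down it reaches from about 425 to 875 mm from the base axis. Payload 4.7 kg.
Tool frame: the origin (TCP) lies midway between the tips of the shut fingers; the grasp point (between the pads) lies 19 mm behind it; z points along the fingers, y is the direction in which the jaws open and shut (so a half turn about z gives the same grasp; the last joint's range is limited). The gripper opens to 85 mm and grips with 20 to 120 N. Pads are 22 mm wide; open, the fingers measure 114 mm over their backs; the gripper's body (76 mm by 85 mm) begins 54 mm behind the grasp point. The pads swing forward as they close: fully open they stand 13 mm farther back than shut.
Start: joints at [-1.316, 0.321, -0.07, 1.45, 0.023, 1.371, -0.057], TCP at [155.038, 631.259, 231.349] pointing down, gripper open.
Joint ranges: [-2.86, 2.86], [-0.3, 2.09], [-1.38, 1.24], [0.06, 2.45], [-1.56, 4.7], [0.09, 2.05], [-2.69, 2.69]. Speed limits (rad/s): [2.57, 2.57, 3.14, 3.14, 3.14, 3.14, 3.14].

## Interface

Orientations are given as [roll, pitch, yaw] about the fixed x, y, z axes, in that order (R = Rz(yaw) Ry(pitch) Rx(roll)).
In Python, from cell import readout, capture, camera_info, job gives the robot as it stands.
- The arm moves only by the tool move_arm, never from a script. Its argument "steps" is a list that holds one entry, the list of rows, each a list of 7 numbers: the finger opening in m, from 0 to 0.0854, then the shift along the tool's x, y, z in m, then the turn, a rotation vector about the tool's x, y, z in units of 5 degrees (1.0 is 5 degrees). A call has 1 to 12 rows; each row is the pose to reach, as a shift and turn from the pose commanded when the call began, along the tool's axes at that moment; what a row does not reach only later rows make up. A row lasts 1/10 s, in which the tool goes at most 50 mm and 8.59 degrees, less where a joint would pass 70% of its speed; a pose out of reach is approached as far as the arm can. A call with a gripper value outside its range is refused whole. The fingers move at their own pace and stop on an object; "squeeze" is the grip in N (left out, the last holds). Time passes only in rows, so rows that repeat a pose let the fingers close. It gives the time, the measured TCP pose, the force and the opening at its end, in the units of the state.
- readout.get_obs(): the state, without advancing time (a new reading comes with each control period).
- capture(name): name is "scene" or "top" or "wrist"; returns the picture (384x512x3 uint8, red, green, blue); there is no depth.
- camera_info(name): a dict with "mtx" (3x3 intrinsics, pixels), "xyz" and "rotation" of the camera in the world; the wrist camera has in their place "mount" (4x4, takes a point from camera to tool coordinates, whose origin is the TCP and whose axes are the flange's). Camera axes: x right, y down, z forward; pixel columns grow to the right and rows downward; lengths in mm; the calibration is good to about 2 mm. The wrist camera is an equidistant fisheye: a pixel r from the principal point sees the ray r / f radians off the axis. A picture is of the moment at which its call begins: read the wrist's pose just before it. camera_info takes no time and is no camera call.
- job.sign_off(): hands the job in, once; it reports no verdict.
The state is a dict: "time": time; "q": joint angles; "qd": joint speeds; "effort": joint torques, N m; "eef_pos": TCP position; "orientation": TCP orientation; "wrist_force": force on the tool from outside, world axes, zero at the start; "moment": the same for the moment, N m; "grip_width": finger opening in mm.
Only numpy, scipy, OpenCV 4.12 (cv2) and the standard library are available. Lean on these libraries where they do the work, as an engineer would, in place of code of your own. Each camera call takes 0.05 s, during which the arm holds its last target.

## Working session

There is one attempt and no reset: what is moved stays moved. The work goes in short steps, Python scripts to look and compute and a tool call to move; the robot and the scene stay as the last step left them, time stands still between calls to the robot, and variables do not carry over. Pictures are saved under pics/ and viewed, and the job is handed in when it is done.

Besides the shell and the picture viewer there is one more tool, called after "Call:" as name(argument=value, ...), one argument or row to a line, values as JSON. move_arm: Moves the arm, as the interface text tells. Its arguments: {"type":"object","properties":{"steps":{"type":"array"},"squeeze":{"type":"number"}},"required":["steps"]}

```bash
ls; mkdir -p pics; python3 - <<'E'
from cell import readout,capture,camera_info
import cv2,numpy as np
print(readout.get_obs())
for n in ["scene","top","wrist"]:
    print(n,camera_info(n)); im=capture(n); cv2.imwrite(f"pics/{n}0.png",im[:,:,::-1])
E
```

```text
pics
{'time': 0.0, 'q': array([-1.31588304,  0.32182805, -0.07004731,  1.45171248,  0.02261437,
        1.37076006, -0.05691259]), 'qd': array([-0.0004353 , -0.00121528,  0.00110011,  0.00030875,  0.00150327,
        0.00104478, -0.00165484]), 'effort': array([-5.60050250e-05, -4.93609035e+01, -3.82245686e-01, -3.14309728e+01,
        1.30638867e-02,  1.21240073e-02, -1.36393467e-05]), 'eef_pos': array([154.96615244, 630.69955621, 230.20109614]), 'orientation': array([-3.13967489e+00,  1.24207364e-04,  2.90076566e+00]), 'wrist_force': array([-0.5713615 , -0.51720289, -0.33481581]), 'moment': array([-0.03885825, -0.02663844, -0.00377271]), 'grip_width': 85.12375869796858}
scene {'mtx': array([[380.87849949,   0.        , 249.7953161 ],
       [  0.        , 380.87849949, 191.29262845],
       [  0.        ,   0.        ,   1.        ]]), 'xyz': array([1045.30765652,  316.33092395,  824.26924129]), 'rotation': array([-2.43357835, -0.00284478,  2.21375016])}
top {'mtx': array([[387.48258739,   0.        , 265.25243226],
       [  0.        , 387.48258739, 193.66869238],
       [  0.        ,   0.        ,   1.        ]]), 'xyz': array([ 427.94227845,  -61.6665832 , 1225.53154112]), 'rotation': array([-3.07449266, -0.01980993, -1.57674098])}
wrist {'mtx': array([[297.31863964,   0.        , 253.40393381],
       [  0.        , 297.31863964, 191.85153225],
       [  0.        ,   0.        ,   1.        ]]), 'mount': array([[ 3.47920594e-04, -9.52607085e-01, -3.04203255e-01,
         7.82003674e+01],
       [ 9.99999875e-01,  4.40497082e-04, -2.35697974e-04,
         4.69683099e-01],
       [ 3.58528206e-04, -3.04203135e-01,  9.52607119e-01,
        -1.42775168e+02],
       [ 0.00000000e+00,  0.00000000e+00,  0.00000000e+00,
         1.00000000e+00]])}
```

View pics/top0.png

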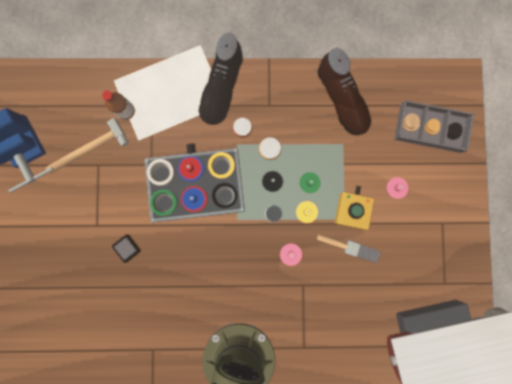

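View pics/scene0.png

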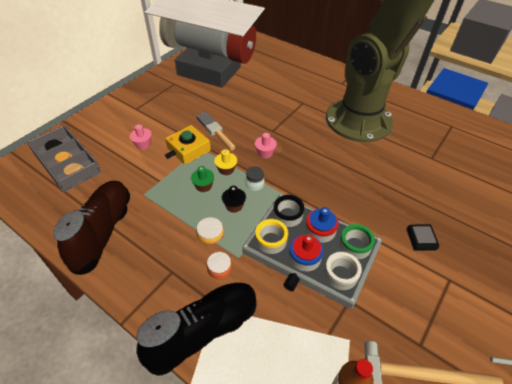

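View pics/wrist0.png

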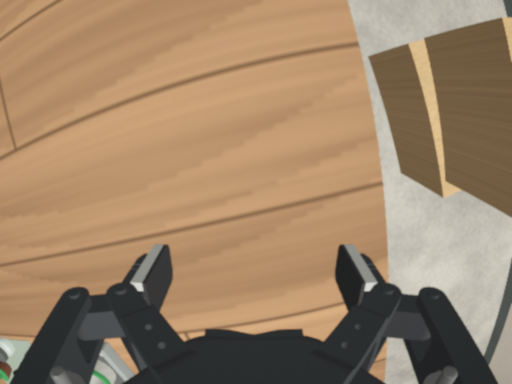

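```bash
cat > h.py <<'E'
import numpy as np,cv2
from scipy.spatial.transform import Rotation as R
from cell import readout,capture,camera_info
def cam(n):
    c=camera_info(n); return np.array(c['mtx']),np.array(c['xyz']),R.from_euler('xyz',c['rotation']).as_matrix()
def ray(n,uv):
    K,p,r=cam(n); d=r@np.linalg.inv(K)@np.array([uv[0],uv[1],1.]); return p,d/np.linalg.norm(d)
def onplane(n,uv,z):
    p,d=ray(n,uv); return p+d*(z-p[2])/d[2]
def tri(uv1,uv2,n1='top',n2='scene'):
    p,d=ray(n1,uv1);q,e=ray(n2,uv2)
    s=np.linalg.lstsq(np.c_[d,-e],q-p,rcond=None)[0]
    a=p+d*s[0];b=q+e*s[1]; return (a+b)/2,np.linalg.norm(a-b)
def proj(n,P):
    K,p,r=cam(n); c=r.T@(np.array(P)-p); c=K@c; return c[:2]/c[2]
def wristproj(P,obs):
    c=camera_info('wrist');K=np.array(c['mtx']);M=np.array(c['mount'])
    t=R.from_euler('xyz',obs['orientation']).as_matrix().T@(np.array(P)-obs['eef_pos'])
    x=M[:3,:3].T@(t-M[:3,3]); th=np.arctan2(np.hypot(x[0],x[1]),x[2]); k=th/np.hypot(x[0],x[1])
    return K[0,0]*x[0]*k+K[0,2],K[1,1]*x[1]*k+K[1,2]
def wristplane(uv,z,obs):
    c=camera_info('wrist');K=np.array(c['mtx']);M=np.array(c['mount'])
    v=np.array([(uv[0]-K[0,2])/K[0,0],(uv[1]-K[1,2])/K[1,1]]);th=np.linalg.norm(v)
    d=np.r_[v/max(th,1e-9)*np.sin(th),np.cos(th)]
    r=R.from_euler('xyz',obs['orientation']).as_matrix()
    d=r@M[:3,:3]@d;p=r@M[:3,3]+obs['eef_pos']
    return p+d*(z-p[2])/d[2]
def go(P,yaw,obs=None):
    "tool-frame shift (m) and turn (5deg units) to bring TCP to P mm pointing down"
    o=obs or readout.get_obs(); r=R.from_euler('xyz',o['orientation'])
    t=R.from_euler('xyz',[np.pi,0,yaw])
    s=r.inv().apply(np.array(P)-o['eef_pos'])/1000
    w=(r.inv()*t).as_rotvec()/np.deg2rad(5)
    return s.round(4),w.round(2)
E
python3 - <<'E'
from h import *
print(proj('top',[0,0,0]),proj('scene',[0,0,0]))
for n,s in(('top',3),('scene',3)):
    im=cv2.imread(f'pics/{n}0.png')
    c=im[115:265,135:420] if n=='top' else im[115:315,120:420]
    c=cv2.resize(c,None,fx=2.66,fy=2.66,interpolation=cv2.INTER_CUBIC); cv2.imwrite(f'pics/{n}0c.png',c)
E
```

```text
[238.16091111 359.17368426] [359.02799948 119.82815488]
```

View pics/top0c.png

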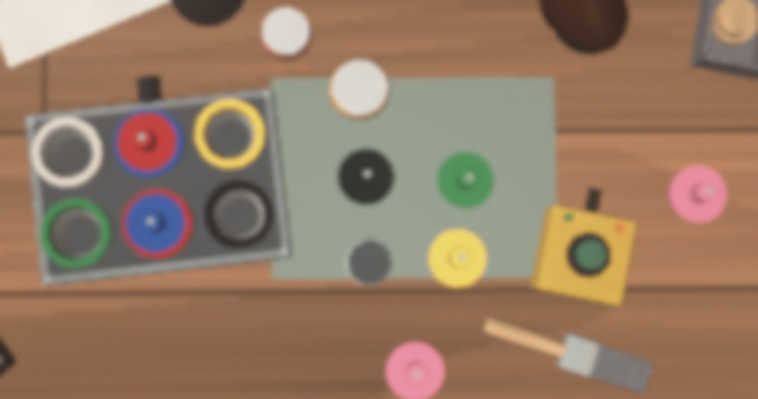

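View pics/scene0c.png

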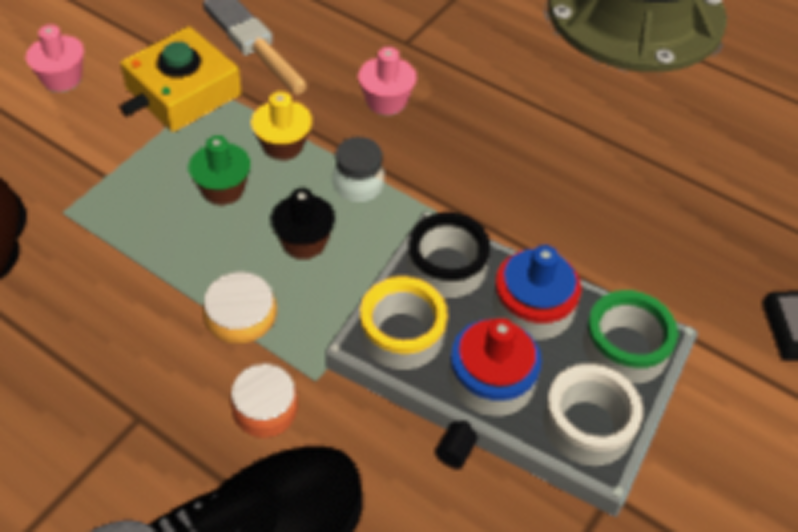

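```bash
cat > find.py <<'E'
from h import *
H={'red':[((0,130,90),(6,255,255)),((174,130,90),(180,255,255))],'blue':[((105,100,60),(128,255,255))],'yellow':[((22,120,120),(34,255,255))],'green':[((55,80,50),(85,255,255))],'black':[((0,0,0),(180,110,48))],'white':[((0,0,175),(180,60,255))]}
def blobs(im,col,amin=60):
    hsv=cv2.cvtColor(im,cv2.COLOR_RGB2HSV); m=0
    for lo,hi in H[col]: m=m|cv2.inRange(hsv,lo,hi)
    cs,_=cv2.findContours(m,cv2.RETR_EXTERNAL,cv2.CHAIN_APPROX_NONE)
    out=[]
    for c in cs:
        if cv2.contourArea(c)<amin or len(c)<8: continue
        h=cv2.convexHull(c); (u,v),(a,b),_=cv2.fitEllipse(h if len(h)>=5 else c)
        out.append((round(u,1),round(v,1),round(a,1),round(b,1)))
    return out
if __name__=='__main__':
    ims={n:capture(n) for n in('top','scene')}
    for n in ims:
        for c in H: print(n,c,[b for b in blobs(ims[n],c) if 100<b[1]<310 and 125<b[0]<385 and b[3]<60])
E
python3 find.py
```

```text
top red [(189.8, 167.7, 20.2, 20.5)]
top blue [(193.0, 198.3, 19.5, 19.8)]
top yellow [(306.5, 211.6, 20.2, 20.5), (220.9, 164.8, 24.5, 24.8)]
top green [(163.0, 202.1, 25.2, 25.6), (309.6, 182.2, 19.2, 19.8)]
top black []
top white [(351.9, 248.0, 12.2, 13.7), (159.3, 171.5, 26.1, 26.7), (269.4, 147.5, 20.9, 22.3), (241.8, 126.1, 17.7, 17.8)]
scene red [(306.6, 246.6, 24.8, 27.4), (322.0, 221.8, 27.8, 32.5), (265.4, 146.6, 18.4, 21.6), (140.8, 138.2, 18.0, 22.1)]
scene blue [(306.0, 249.4, 30.3, 34.4), (322.7, 218.7, 22.8, 25.5)]
scene yellow [(271.3, 232.8, 29.4, 32.9), (225.0, 159.4, 18.5, 22.2), (193.4, 143.8, 13.2, 33.4)]
scene green [(357.5, 238.3, 27.5, 35.0), (201.8, 176.0, 19.9, 22.4), (186.6, 135.3, 8.5, 11.2)]
scene black [(291.3, 281.1, 12.7, 16.4), (288.3, 207.4, 24.9, 30.0), (233.4, 196.4, 20.0, 22.7)]
scene white [(343.7, 267.5, 30.2, 36.1), (218.4, 262.0, 20.0, 22.7), (209.2, 227.3, 20.4, 25.3), (256.5, 182.8, 12.9, 13.3)]
```

```bash
python3 - <<'E'
from h import *
for c,a,b in(('y',(220.9,164.8),(271.3,232.8)),('g',(163.,202.1),(357.5,238.3)),('w',(159.3,171.5),(343.7,267.5))):
    print(c,tri(a,b)[0].round(1),tri(a,b)[1].round(1))
zr=tri((220.9,164.8),(271.3,232.8))[0][2]
im=cv2.imread('pics/top0.png'); g=im.max(2)
for zr in(60,66,72):
    S={}
    for c,a,b in(('yellow',(220.9,164.8),(271.3,232.8)),('green',(163.,202.1),(357.5,238.3)),('white',(159.3,171.5),(343.7,267.5))):
        S[c]=(onplane('top',a,zr)[:2],onplane('scene',b,zr)[:2])
    for c,b in(('red',(322.,221.8)),('blue',(306,249.4)),('black',(288.3,207.4))): S[c]=(None,onplane('scene',b,zr)[:2])
    print(zr,{k:[None if x is None else x.round(1) for x in v] for k,v in S.items()})
    print('pitch', np.linalg.norm(S['white'][0]-S['yellow'][0]),np.linalg.norm(S['white'][0]-S['green'][0]))
for c,a in(('yellow',(306.5,211.6)),('green',(309.6,182.2)),('black',(272.5,181.5))): print(c,onplane('top',a,40)[:2].round(1),proj('top',[*onplane('top',a,40)[:2],40]))
for c,a in(('yellow',(225,159.4)),('green',(201.8,176)),('black',(233.4,196.4))): print(c,onplane('scene',a,45)[:2].round(1))
print('btn',onplane('top',(357.,210.5),65),onplane('scene',(187.3,135.3),60))
E
```

```text
y [594.7  47.5  60.6] 1.9
g [482.6 220.8  58.9] 1.6
w [574.7 232.   61.9] 2.1
60 {'yellow': [array([594.2,  48.4]), array([594.8,  46.5])], 'green': [array([482.2, 221.3]), array([483.9, 220.3])], 'white': [array([574.5, 233.4]), array([574.1, 230.9])], 'red': [None, array([492.4, 128. ])], 'blue': [None, array([584.4, 137.9])], 'black': [None, array([504.6,  36.7])]}
pitch 186.0793212013321 93.0563402374494
66 {'yellow': [array([593.4,  47.8]), array([598.3,  48.6])], 'green': [array([482. , 219.8]), array([488.3, 221. ])], 'white': [array([573.8, 231.9]), array([577.8, 231.5])], 'red': [None, array([496.8, 129.5])], 'blue': [None, array([588.1, 139.3])], 'black': [None, array([508.8,  38.8])]}
pitch 185.1214098211403 92.5772986828212
72 {'yellow': [array([592.5,  47.3]), array([601.9,  50.7])], 'green': [array([481.7, 218.3]), array([492.7, 221.8])], 'white': [array([573. , 230.4]), array([581.5, 232.2])], 'red': [None, array([501.1, 131. ])], 'blue': [None, array([591.7, 140.7])], 'black': [None, array([513.1,  41. ])]}
pitch 184.16349844094853 92.09825712819304
yellow [ 451.8 -211.7] [306.5 211.6]
green [ 542.3 -222.5] [309.6 182.2]
black [ 544.9 -108.1] [272.5 181.5]
yellow [ 455.9 -212.3]
green [ 545.6 -222.4]
black [ 550.6 -106. ]
btn [ 453.79705988 -360.82753329   65.        ] [ 455.7488919  -358.41354346   60.        ]
```

```bash
cat > g.py <<'E'
import sys
from h import *
a=[float(x) for x in sys.argv[1:]]
o=readout.get_obs()
print('t',round(o['time'],2),o['eef_pos'].round(1),o['orientation'].round(3),'w',round(o['grip_width'],1),'f',o['wrist_force'].round(1))
print(*go(a[:3],a[3] if len(a)>3 else 1.69))
E
python3 g.py 493 128.5 220
```

```text
t 0.25 [155.  631.  230.8] [-3.141  0.     2.901] w 85.3 f [0.2 0.7 0.1]
[-0.4481 -0.4074  0.0112] [-1.000e-02  1.000e-02  1.388e+01]
```

Call:
move_arm(
  steps=[
    [[0.06,-0.448,-0.407,0.011,0,0,13.88],[0.06,-0.448,-0.407,0.011,0,0,13.88],[0.06,-0.448,-0.407,0.011,0,0,13.88],[0.06,-0.448,-0.407,0.011,0,0,13.88],[0.06,-0.448,-0.407,0.011,0,0,13.88],[0.06,-0.448,-0.407,0.011,0,0,13.88],[0.06,-0.448,-0.407,0.011,0,0,13.88],[0.06,-0.448,-0.407,0.011,0,0,13.88],[0.06,-0.448,-0.407,0.011,0,0,13.88],[0.06,-0.448,-0.407,0.011,0,0,13.88],[0.06,-0.448,-0.407,0.011,0,0,13.88],[0.06,-0.448,-0.407,0.011,0,0,13.88]],
  ],
)

```text
time: 1.45
eef_pos: [490.8, 131.8, 220.7]
orientation: [3.141, -0.001, 1.69]
wrist_force: [0.7, 1.0, -0.1]
grip_width: 60.2
```

```bash
python3 - <<'E'
from h import *
o=readout.get_obs(); im=capture('wrist').copy()
for P in([493,128.5,103],[584.5,139.8,103],[594.5,47.5,60],[574.4,232,60],[483,220.8,60],[503.1,36.3,60],[453.8,-360,65],[544,-222,74],[454,-212,74]):
    u=wristproj(P,o); print(P,np.round(u,1)); cv2.drawMarker(im,tuple(int(x) for x in u),(255,0,255),0,12)
print(o['eef_pos'])
cv2.imwrite('pics/w1.png',im[:,:,::-1])
E
python3 g.py 493 128.5 75
```

```text
[493, 128.5, 103] [255.3 190.6]
[584.5, 139.8, 103] [352.  190.4]
[594.5, 47.5, 60] [331.1 253.6]
[574.4, 232, 60] [345.2  92.3]
[483, 220.8, 60] [256.3  89.4]
[503.1, 36.3, 60] [254.1 255.2]
[453.8, -360, 65] [204.5 420. ]
[544, -222, 74] [260.  392.6]
[454, -212, 74] [204.9 384.4]
[490.82445924 131.84167197 220.7185933 ]
t 1.5 [495.3 122.2 221. ] [3.137 0.005 1.678] w 60.1 f [ 3.4 -6.3  1.4]
[ 0.0072 -0.0022  0.1459] [ 0.05  0.06 -0.13]
```

View pics/w1.png

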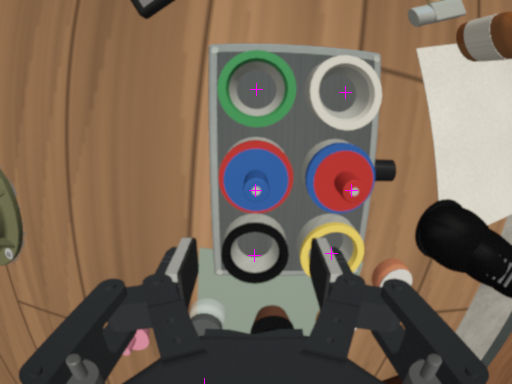

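Call:
move_arm(
  steps=[
    [[0.06,0,0,0,0,0,0],[0.06,0,0,0.04,0,0,0],[0.06,0,0,0.08,0,0,0],[0.06,0,0,0.08,0,0,0],[0.06,0,0,0.08,0,0,0]],
  ],
)

```text
time: 2.0
eef_pos: [489.5, 134.6, 140.7]
orientation: [-3.141, 0.0, 1.691]
wrist_force: [1.5, 1.1, 1.0]
grip_width: 59.8
```

```bash
python3 g.py 493 128.5 75
python3 - <<'E'
from h import *
o=readout.get_obs(); im=capture('wrist').copy(); print(o['eef_pos'],wristproj([493,128.5,103],o))
cv2.imwrite('pics/w2.png',im[:,:,::-1])
E
```

```text
t 2.0 [489.5 134.6 140.7] [-3.141  0.     1.691] w 59.8 f [1.5 1.1 1. ]
[-0.0065  0.0028  0.0657] [-0.01  0.    0.01]
[489.48591792 134.60366816 140.7475608 ] (np.float64(257.62744465014634), np.float64(230.6195257971086))
```

View pics/w2.png

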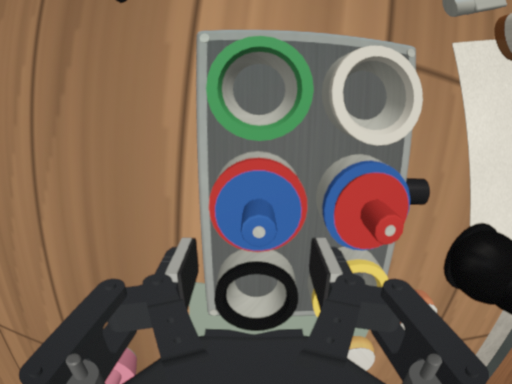

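Call:
move_arm(
  steps=[
    [[0.06,-0.0065,0.003,0.02,0,0,0],[0.06,-0.0065,0.003,0.045,0,0,0],[0.06,-0.0065,0.003,0.065,0,0,0],[0.06,-0.0065,0.003,0.065,0,0,0],[0.015,-0.0065,0.003,0.065,0,0,0],[0.015,-0.0065,0.003,0.065,0,0,0],[0.015,-0.0065,0.003,0.065,0,0,0],[0.015,-0.0065,0.003,0.065,0,0,0],[0.015,-0.0065,0.003,0.065,0,0,0],[0.015,-0.0065,0.003,0.065,0,0,0]],
  ],
  squeeze=50,
)

```text
time: 3.05
eef_pos: [493.8, 128.0, 77.3]
orientation: [3.142, -0.001, 1.69]
wrist_force: [-3.3, -1.1, 6.1]
grip_width: 23.1
```

Call:
move_arm(
  steps=[
    [[0.015,0,0,-0.02,0,0,0],[0.015,0,0,-0.055,0,0,0],[0.015,0,0,-0.092,0,0,0],[0.015,0,0,-0.092,0,0,0],[0.015,0.03,0,-0.092,0,0,0],[0.015,0.065,0,-0.092,0,0,0],[0.015,0.0925,0.001,-0.092,0,0,0],[0.015,0.0925,0.001,-0.092,0,0,0],[0.015,0.0925,0.001,-0.092,0,0,0]],
  ],
)

```text
time: 3.95
eef_pos: [483.3, 219.8, 166.9]
orientation: [-3.141, 0.001, 1.691]
wrist_force: [-0.0, 0.1, -3.6]
grip_width: 22.7
```

```bash
python3 g.py 483 220.8 76
python3 - <<'E'
from h import *
o=readout.get_obs(); im=capture('wrist').copy()
cv2.imwrite('pics/w3.png',im[:,:,::-1])
E
```

```text
t 3.95 [483.3 219.8 166.9] [-3.141e+00  1.000e-03  1.691e+00] w 22.7 f [-0.   0.1 -3.6]
[ 0.0011 -0.0001  0.0909] [-0.01  0.01  0.02]
```

View pics/w3.png

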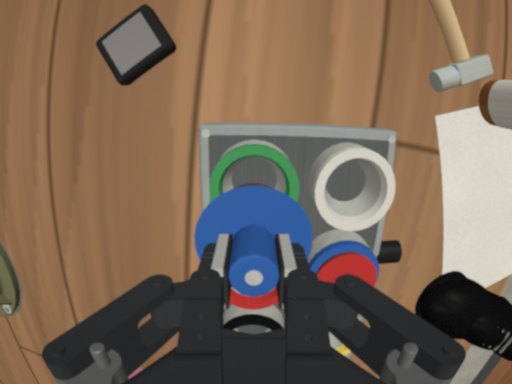

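Call:
move_arm(
  steps=[
    [[0.015,0.001,0,0.035,0,0,0],[0.015,0.001,0,0.065,0,0,0],[0.015,0.001,0,0.082,0,0,0],[0.015,0.001,0,0.0895,0,0,0],[0.015,0.001,0,0.0895,0,0,0],[0.05,0.001,0,0.0895,0,0,0],[0.05,0.001,0,0.0895,0,0,0],[0.05,0.001,0,0.0895,0,0,0],[0.06,0.001,0,0.06,0,0,0],[0.06,0.001,0,0.02,0,0,0],[0.06,-0.03,0.03,0,0,0,0],[0.06,-0.06,0.06,0,0,0,0]],
  ],
)

```text
time: 5.2
eef_pos: [553.3, 168.5, 172.3]
orientation: [3.134, -0.004, 1.693]
wrist_force: [1.4, 0.3, -0.3]
grip_width: 60.2
```

Call:
move_arm(
  steps=[
    [[0.06,-0.0315,0.032,0,0,0,0],[0.06,-0.0315,0.032,0,0,0,0],[0.06,-0.0315,0.032,0,0,0,0],[0.06,-0.0315,0.032,0,0,0,0]],
  ],
)

```text
time: 5.6
eef_pos: [585.4, 140.6, 167.3]
orientation: [-3.141, -0.001, 1.691]
wrist_force: [0.2, 0.5, 0.2]
grip_width: 60.0
```

```bash
python3 g.py 584.5 139.8 76
python3 - <<'E'
from h import *
o=readout.get_obs(); im=capture('wrist').copy()
print(wristproj([584.5,139.8,103],o),wristproj([483,220.8,103],o))
cv2.imwrite('pics/w4.png',im[:,:,::-1])
E
```

```text
t 5.6 [585.4 140.6 167.3] [-3.141e+00 -1.000e-03  1.691e+00] w 60.0 f [0.2 0.5 0.2]
[-0.0008 -0.0009  0.0913] [-0.01 -0.01  0.01]
(np.float64(252.27192334848593), np.float64(208.45623451484522)) (np.float64(126.81112459553259), np.float64(87.32443706114664))
```

View pics/w4.png

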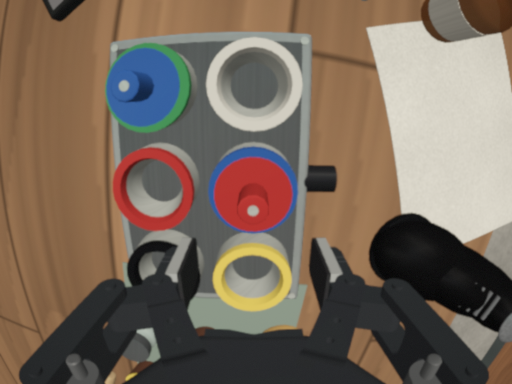

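Call:
move_arm(
  steps=[
    [[0.06,-0.001,-0.001,0.04,0,0,0],[0.06,-0.001,-0.001,0.075,0,0,0],[0.06,-0.001,-0.001,0.091,0,0,0],[0.06,-0.001,-0.001,0.091,0,0,0],[0.015,-0.001,-0.001,0.091,0,0,0],[0.015,-0.001,-0.001,0.091,0,0,0],[0.015,-0.001,-0.001,0.091,0,0,0],[0.015,-0.001,-0.001,0.091,0,0,0],[0.015,-0.001,-0.001,0.091,0,0,0],[0.015,-0.001,-0.001,0.065,0,0,0],[0.015,-0.001,-0.001,0.035,0,0,0],[0.015,-0.001,-0.001,0,0,0,0]],
  ],
  squeeze=50,
)

```text
time: 6.85
eef_pos: [584.6, 138.2, 168.4]
orientation: [-3.141, 0.0, 1.689]
wrist_force: [1.1, -0.6, -1.9]
grip_width: 22.2
```

Call:
move_arm(
  steps=[
    [[0.015,0,0,0,0,0,0],[0.015,0,-0.03,0,0,0,0],[0.015,0,-0.065,0,0,0,0],[0.015,0,-0.092,0,0,0,0],[0.015,0,-0.092,0,0,0,0],[0.015,0,-0.092,0,0,0,0],[0.015,0,-0.092,0,0,0,0]],
  ],
)

```text
time: 7.55
eef_pos: [494.7, 127.6, 167.7]
orientation: [3.14, -0.0, 1.689]
wrist_force: [-0.2, 0.4, -3.0]
grip_width: 22.7
```

```bash
python3 g.py 493 128.5 76
```

```text
t 7.55 [494.7 127.6 167.7] [ 3.14  -0.     1.689] w 22.7 f [-0.2  0.4 -3. ]
[ 0.0011 -0.0017  0.0917] [ 0.01 -0.   -0.01]
```

Call:
move_arm(
  steps=[
    [[0.015,0.001,-0.0015,0.035,0,0,0],[0.015,0.001,-0.0015,0.065,0,0,0],[0.015,0.001,-0.0015,0.082,0,0,0],[0.015,0.001,-0.0015,0.0905,0,0,0],[0.015,0.001,-0.0015,0.0905,0,0,0],[0.05,0.001,-0.0015,0.0905,0,0,0],[0.05,0.001,-0.0015,0.0905,0,0,0],[0.05,0.001,-0.0015,0.0905,0,0,0],[0.06,0.001,-0.0015,0.06,0,0,0],[0.06,0.001,-0.0015,0.02,0,0,0],[0.06,0.03,0,0,0,0,0],[0.06,0.065,0,0,0,0,0]],
  ],
)

```text
time: 8.75
eef_pos: [489.1, 192.1, 171.6]
orientation: [3.134, -0.003, 1.685]
wrist_force: [0.1, 0.1, -0.3]
grip_width: 59.9
```

Call:
move_arm(
  steps=[
    [[0.06,0.0285,0,0,0,0,0],[0.06,0.0285,0,0,0,0,0],[0.06,0.0285,0,0,0,0,0],[0.06,0.0285,0,0,0,0,0]],
  ],
)

```text
time: 9.15
eef_pos: [483.1, 219.0, 167.3]
orientation: [-3.141, 0.001, 1.688]
wrist_force: [0.5, -0.6, 0.5]
grip_width: 59.9
```

```bash
python3 g.py 482.5 221.2 76
```

```text
t 9.15 [483.1 219.  167.3] [-3.141e+00  1.000e-03  1.688e+00] w 59.9 f [ 0.5 -0.6  0.5]
[ 0.0023 -0.0003  0.0913] [-0.    0.01 -0.02]
```

Pick blue, carry to the blue socket (tool x −0.0925, y +0.092).

Call:
move_arm(
  steps=[
    [[0.06,0.002,0,0.04,0,0,0],[0.06,0.002,0,0.075,0,0,0],[0.06,0.002,0,0.091,0,0,0],[0.06,0.002,0,0.091,0,0,0],[0.015,0.002,0,0.091,0,0,0],[0.015,0.002,0,0.091,0,0,0],[0.015,0.002,0,0.091,0,0,0],[0.015,0.002,0,0.091,0,0,0],[0.015,0.002,0,0.091,0,0,0],[0.015,0.002,0,0.065,0,0,0],[0.015,0.002,0,0.035,0,0,0],[0.015,0.002,0,0,0,0,0]],
  ],
  squeeze=50,
)

```text
time: 10.35
eef_pos: [481.5, 221.9, 167.4]
orientation: [-3.14, 0.001, 1.69]
wrist_force: [-0.3, 1.5, -2.1]
grip_width: 22.6
```

Call:
move_arm(
  steps=[
    [[0.015,0,0,0,0,0,0],[0.015,-0.02,0.02,0,0,0,0],[0.015,-0.05,0.05,0,0,0,0],[0.015,-0.08,0.08,0,0,0,0],[0.015,-0.0925,0.092,0,0,0,0],[0.015,-0.0925,0.092,0,0,0,0],[0.015,-0.0925,0.092,0,0,0,0],[0.015,-0.0925,0.092,0,0,0,0]],
  ],
)

```text
time: 11.15
eef_pos: [583.6, 142.9, 166.7]
orientation: [-3.14, -0.001, 1.692]
wrist_force: [0.4, 0.1, -2.2]
grip_width: 22.5
```

```bash
python3 g.py 584.5 139.8 76
```

```text
t 11.15 [583.6 142.9 166.7] [-3.140e+00 -1.000e-03  1.692e+00] w 22.5 f [ 0.4  0.1 -2.2]
[-0.0033  0.0007  0.0907] [-0.02 -0.01  0.02]
```

Call:
move_arm(
  steps=[
    [[0.015,-0.003,0.001,0.035,0,0,0],[0.015,-0.003,0.001,0.065,0,0,0],[0.015,-0.003,0.001,0.082,0,0,0],[0.015,-0.003,0.001,0.0895,0,0,0],[0.015,-0.003,0.001,0.0895,0,0,0],[0.05,-0.003,0.001,0.0895,0,0,0],[0.05,-0.003,0.001,0.0895,0,0,0],[0.05,-0.003,0.001,0.0895,0,0,0],[0.06,-0.003,0.001,0.06,0,0,0],[0.06,-0.003,0.001,0.02,0,0,0],[0.06,-0.003,0.001,-0.01,0,0,0],[0.06,-0.003,0.001,-0.03,0,0,0]],
  ],
)

```text
time: 12.35
eef_pos: [587.4, 138.3, 200.7]
orientation: [3.137, -0.001, 1.689]
wrist_force: [0.4, -0.2, -0.4]
grip_width: 60.2
```

```bash
python3 - <<'E'
from h import *
from find import blobs,H
im={n:capture(n) for n in('top','scene')}
for n in im:
    cv2.imwrite(f'pics/{n}5.png',im[n][:,:,::-1])
    for c in('yellow','green','black'): print(n,c,blobs(im[n],c))
E
python3 g.py 547 -107 200
```

```text
top yellow [(306.5, 211.8, 19.9, 20.6), (348.0, 208.7, 27.2, 30.0), (220.8, 164.7, 24.9, 25.3)]
top green [(309.6, 182.2, 19.3, 19.7)]
top black [(252.2, 377.1, 9.4, 34.4), (182.7, 354.2, 7.7, 20.7)]
scene yellow [(271.4, 232.9, 29.4, 33.2), (225.0, 159.4, 18.5, 22.2), (183.9, 147.2, 13.2, 50.0)]
scene green [(357.4, 238.3, 27.5, 35.0), (201.6, 175.9, 19.8, 22.9), (186.5, 135.5, 8.5, 11.2)]
scene black [(196.1, 328.9, 53.8, 138.6), (291.3, 281.2, 12.4, 16.4), (86.3, 266.8, 8.4, 23.9), (422.9, 236.9, 27.1, 36.2), (233.3, 196.5, 20.1, 22.5), (51.8, 143.9, 7.9, 16.6), (349.2, 124.1, 13.9, 18.1), (302.9, 152.0, 85.8, 147.7), (360.6, 81.3, 10.9, 16.0), (336.8, 72.6, 10.8, 49.6), (198.6, 73.7, 16.0, 53.0), (387.1, 60.4, 18.4, 80.1), (359.5, 10.1, 11.1, 42.7), (456.3, 10.1, 4.4, 31.0), (431.4, 37.7, 5.9, 117.2)]
t 12.45 [588.5 138.6 201.5] [ 3.134e+00 -2.000e-03  1.689e+00] w 60.3 f [-0.   0.   0.1]
[-0.239  -0.0702  0.0006] [ 0.08 -0.02 -0.01]
```

View pics/scene5.png

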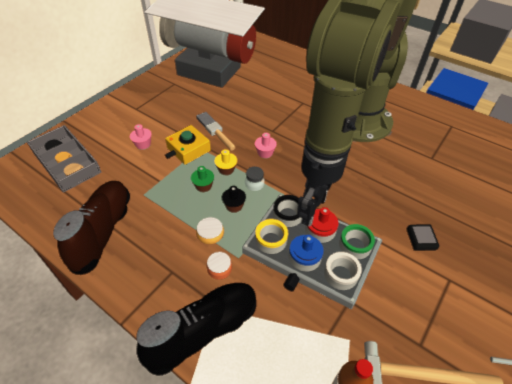

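View pics/top5.png

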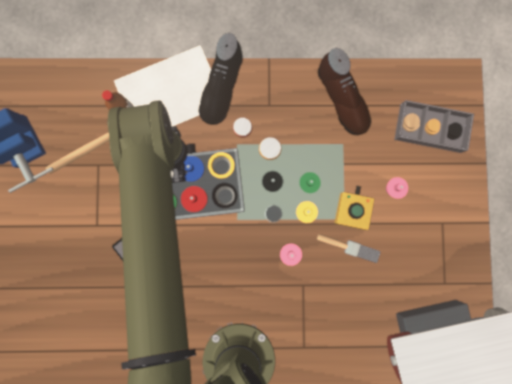

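Call:
move_arm(
  steps=[
    [[0.06,-0.239,-0.07,0.02,0,0,0],[0.06,-0.239,-0.07,0.02,0,0,0],[0.06,-0.239,-0.07,0.02,0,0,0],[0.06,-0.239,-0.07,0.02,0,0,0],[0.06,-0.239,-0.07,0.02,0,0,0],[0.06,-0.239,-0.07,0.04,0,0,0],[0.06,-0.239,-0.07,0.04,0,0,0],[0.06,-0.239,-0.07,0.04,0,0,0],[0.06,-0.239,-0.07,0.04,0,0,0]],
  ],
)

```text
time: 13.35
eef_pos: [545.6, -105.4, 157.7]
orientation: [3.141, -0.0, 1.692]
wrist_force: [-0.3, 0.1, 0.6]
grip_width: 60.2
```

```bash
python3 g.py 547 -107 46
python3 - <<'E'
from h import *
o=readout.get_obs(); im=capture('wrist').copy()
print(wristproj([547,-107,74],o),wristproj([547,-107,40],o))
cv2.imwrite('pics/w6.png',im[:,:,::-1])
E
```

```text
t 13.35 [ 545.6 -105.4  157.7] [ 3.141 -0.     1.692] w 60.2 f [-0.3  0.1  0.6]
[-0.0018  0.0012  0.1117] [ 0.   -0.    0.03]
(np.float64(254.95815802132282), np.float64(201.04790448861124)) (np.float64(254.80128858665591), np.float64(188.64646905251868))
```

View pics/w6.png

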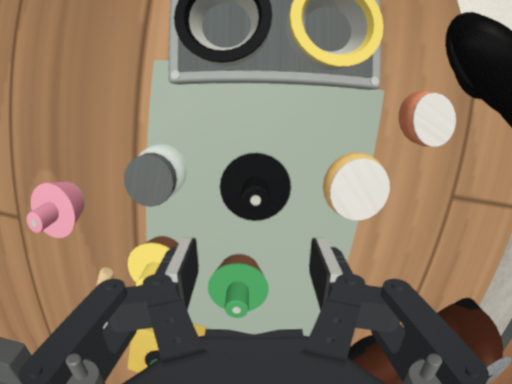

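Call:
move_arm(
  steps=[
    [[0.06,-0.001,0.001,0.04,0,0,0],[0.06,-0.001,0.001,0.08,0,0,0],[0.06,-0.001,0.001,0.111,0,0,0],[0.06,-0.001,0.001,0.111,0,0,0],[0.015,-0.001,0.001,0.111,0,0,0],[0.015,-0.001,0.001,0.111,0,0,0],[0.015,-0.001,0.001,0.111,0,0,0],[0.015,-0.001,0.001,0.111,0,0,0],[0.015,-0.001,0.001,0.111,0,0,0],[0.015,-0.001,0.001,0.075,0,0,0],[0.015,-0.001,0.001,0.035,0,0,0],[0.015,-0.001,0.001,-0.01,0,0,0]],
  ],
  squeeze=50,
)

```text
time: 14.6
eef_pos: [545.2, -107.9, 168.5]
orientation: [-3.14, -0.0, 1.689]
wrist_force: [1.3, 0.7, -2.3]
grip_width: 22.2
```

```bash
python3 g.py 503.1 36.3 167
```

```text
t 14.6 [ 545.2 -107.9  168.5] [-3.14  -0.     1.689] w 22.2 f [ 1.3  0.7 -2.3]
[ 0.1481 -0.0247  0.0016] [-0.01 -0.   -0.01]
```

Call:
move_arm(
  steps=[
    [[0.015,0.03,-0.005,0.001,0,0,0],[0.015,0.07,-0.012,0.001,0,0,0],[0.015,0.11,-0.018,0.001,0,0,0],[0.015,0.14,-0.023,0.001,0,0,0],[0.015,0.148,-0.025,0.001,0,0,0],[0.015,0.148,-0.025,0.001,0,0,0],[0.015,0.148,-0.025,0.001,0,0,0],[0.015,0.148,-0.025,0.001,0,0,0]],
  ],
)

```text
time: 15.4
eef_pos: [504.2, 34.1, 166.6]
orientation: [3.141, 0.001, 1.687]
wrist_force: [0.6, -0.1, -2.6]
grip_width: 22.2
```

```bash
python3 g.py 503.1 36.3 76
python3 - <<'E'
from h import *
o=readout.get_obs(); im=capture('wrist').copy()
cv2.imwrite('pics/w7.png',im[:,:,::-1])
E
```

```text
t 15.4 [504.2  34.1 166.6] [3.141e+00 1.000e-03 1.687e+00] w 22.2 f [ 0.6 -0.1 -2.6]
[ 0.0023 -0.0009  0.0906] [ 0.01  0.01 -0.04]
```

View pics/w7.png

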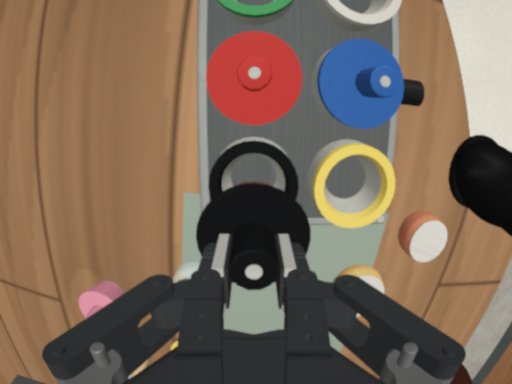

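Call:
move_arm(
  steps=[
    [[0.015,0.002,-0.001,0.035,0,0,0],[0.015,0.002,-0.001,0.065,0,0,0],[0.015,0.002,-0.001,0.082,0,0,0],[0.015,0.002,-0.001,0.0895,0,0,0],[0.015,0.002,-0.001,0.0895,0,0,0],[0.05,0.002,-0.001,0.0895,0,0,0],[0.05,0.002,-0.001,0.0895,0,0,0],[0.05,0.002,-0.001,0.0895,0,0,0],[0.06,0.002,-0.001,0.06,0,0,0],[0.06,0.002,-0.001,0.02,0,0,0],[0.06,0.002,-0.001,-0.01,0,0,0],[0.06,0.002,-0.001,-0.01,0,0,0]],
  ],
)

```text
time: 16.65
eef_pos: [505.5, 38.0, 180.6]
orientation: [3.134, -0.001, 1.689]
wrist_force: [-0.4, 0.7, -0.8]
grip_width: 60.2
```

```bash
python3 - <<'E'
from h import *
from find import blobs,H
for n in('top','scene'):
    im=capture(n); cv2.imwrite(f'pics/{n}8.png',im[:,:,::-1])
    for c in('yellow','green'): print(n,c,blobs(im,c))
E
python3 g.py 544 -222.5 160
```

```text
top yellow [(306.5, 211.6, 20.2, 20.6)]
top green [(162.7, 202.1, 24.5, 26.0), (309.6, 182.2, 19.2, 19.7)]
scene yellow [(271.3, 232.9, 29.4, 32.9), (225.0, 159.4, 18.5, 22.2), (191.0, 145.4, 13.7, 32.6)]
scene green [(357.4, 238.3, 27.6, 34.7), (201.8, 176.0, 19.9, 22.4), (186.6, 135.4, 8.6, 11.3)]
t 16.75 [502.7  37.9 176.5] [ 3.141 -0.     1.689] w 59.9 f [-0.   0.1 -0.5]
[-0.2634  0.0101  0.0165] [ 0.01 -0.   -0.01]
```

View pics/scene8.png

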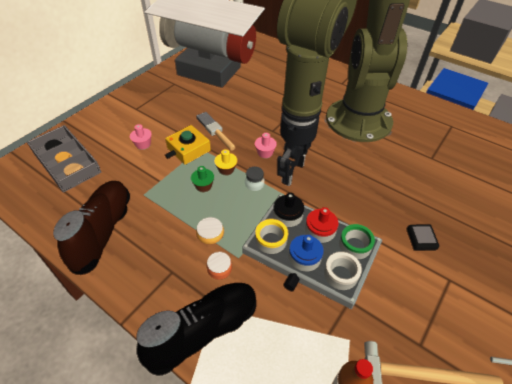

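Black, red and blue are seated; green and yellow have not moved. Next: green.

Call:
move_arm(
  steps=[
    [[0.06,-0.263,0.01,0.016,0,0,0],[0.06,-0.263,0.01,0.016,0,0,0],[0.06,-0.263,0.01,0.016,0,0,0],[0.06,-0.263,0.01,0.016,0,0,0],[0.06,-0.263,0.01,0.016,0,0,0],[0.06,-0.263,0.01,0.016,0,0,0],[0.06,-0.263,0.01,0.016,0,0,0],[0.06,-0.263,0.01,0.016,0,0,0],[0.06,-0.263,0.01,0.016,0,0,0]],
  ],
)

```text
time: 17.65
eef_pos: [543.5, -219.8, 159.5]
orientation: [-3.14, -0.002, 1.692]
wrist_force: [-0.4, 0.1, 0.1]
grip_width: 59.7
```

```bash
python3 g.py 544 -222.5 46
python3 - <<'E'
from h import *
o=readout.get_obs(); im=capture('wrist').copy()
print(wristproj([544,-222.5,74],o),wristproj([544,-222.5,40],o))
cv2.imwrite('pics/w9.png',im[:,:,::-1])
E
```

```text
t 17.65 [ 543.5 -219.8  159.5] [-3.140e+00 -2.000e-03  1.692e+00] w 59.7 f [-0.4  0.1  0.1]
[-0.0029  0.0003  0.1135] [-0.01 -0.02  0.02]
(np.float64(253.82398414225744), np.float64(201.6047543225593)) (np.float64(253.8593092321193), np.float64(189.28172576808558))
```

View pics/w9.png

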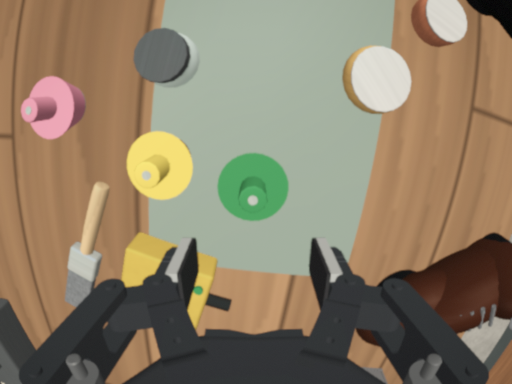

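Call:
move_arm(
  steps=[
    [[0.06,-0.003,0,0.04,0,0,0],[0.06,-0.003,0,0.08,0,0,0],[0.06,-0.003,0,0.113,0,0,0],[0.06,-0.003,0,0.113,0,0,0],[0.015,-0.003,0,0.113,0,0,0],[0.015,-0.003,0,0.113,0,0,0],[0.015,-0.003,0,0.113,0,0,0],[0.015,-0.003,0,0.113,0,0,0],[0.015,-0.003,0,0.113,0,0,0],[0.015,-0.003,0,0.075,0,0,0],[0.015,-0.003,0,0.035,0,0,0],[0.015,-0.003,0,-0.008,0,0,0]],
  ],
  squeeze=50,
)

```text
time: 18.9
eef_pos: [543.2, -224.7, 169.4]
orientation: [-3.141, -0.001, 1.689]
wrist_force: [0.8, -0.7, -2.2]
grip_width: 22.3
```

```bash
python3 g.py 482.7 221 170
```

```text
t 18.9 [ 543.2 -224.7  169.4] [-3.141e+00 -1.000e-03  1.689e+00] w 22.3 f [ 0.8 -0.7 -2.2]
[ 4.498e-01 -7.400e-03 -3.000e-04] [-0.01 -0.01 -0.01]
```

Call:
move_arm(
  steps=[
    [[0.015,0.03,0,-0.005,0,0,0],[0.015,0.07,-0.001,-0.005,0,0,0],[0.015,0.115,-0.002,-0.005,0,0,0],[0.015,0.16,-0.003,-0.005,0,0,0],[0.015,0.205,-0.004,-0.005,0,0,0],[0.015,0.25,-0.005,-0.005,0,0,0],[0.015,0.295,-0.006,-0.005,0,0,0],[0.015,0.34,-0.007,-0.005,0,0,0],[0.015,0.385,-0.007,-0.005,0,0,0],[0.015,0.42,-0.007,-0.003,0,0,0],[0.015,0.443,-0.007,0,0,0,0],[0.015,0.45,-0.007,0,0,0,0]],
  ],
)

```text
time: 20.1
eef_pos: [482.2, 224.3, 168.0]
orientation: [-3.141, -0.001, 1.694]
wrist_force: [0.2, -0.8, -4.2]
grip_width: 22.4
```

Call:
move_arm(
  steps=[
    [[0.015,0,0,0,0,0,0],[0.015,0,0,0,0,0,0],[0.015,0,0,0,0,0,0]],
  ],
)

```text
time: 20.4
eef_pos: [484.3, 219.0, 168.7]
orientation: [3.141, 0.0, 1.687]
wrist_force: [0.1, 0.1, -2.7]
grip_width: 22.5
```

```bash
python3 g.py 482.7 221 76
python3 - <<'E'
from h import *
o=readout.get_obs(); im=capture('wrist').copy()
cv2.imwrite('pics/w10.png',im[:,:,::-1])
E
```

```text
t 20.4 [484.3 219.  168.7] [3.141 0.    1.687] w 22.5 f [ 0.1  0.1 -2.7]
[ 0.0022 -0.0014  0.0927] [ 0.    0.   -0.04]
```

View pics/w10.png

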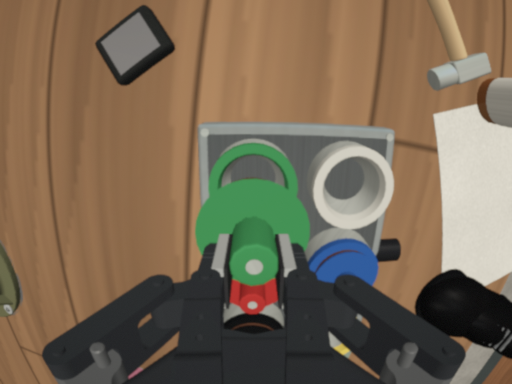

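Aligned over the green ring; lower and release, then check the bench.

Call:
move_arm(
  steps=[
    [[0.015,0.002,-0.001,0.035,0,0,0],[0.015,0.002,-0.001,0.065,0,0,0],[0.015,0.002,-0.001,0.084,0,0,0],[0.015,0.002,-0.001,0.0915,0,0,0],[0.015,0.002,-0.001,0.0915,0,0,0],[0.05,0.002,-0.001,0.0915,0,0,0],[0.05,0.002,-0.001,0.0915,0,0,0],[0.05,0.002,-0.001,0.0915,0,0,0],[0.06,0.002,-0.001,0.06,0,0,0],[0.06,0.002,-0.001,0.02,0,0,0],[0.06,0.002,-0.001,-0.01,0,0,0],[0.06,0.002,-0.001,-0.01,0,0,0]],
  ],
)

```text
time: 21.65
eef_pos: [485.2, 224.3, 183.0]
orientation: [3.134, -0.004, 1.69]
wrist_force: [0.2, 0.5, -0.2]
grip_width: 59.5
```

```bash
python3 - <<'E'
from h import *
from find import blobs,H
for n in('top','scene'):
    im=capture(n); cv2.imwrite(f'pics/{n}11.png',im[:,:,::-1])
    for c in('yellow','green'): print(n,c,blobs(im,c))
E
python3 g.py 453.5 -212 160
```

```text
top yellow [(306.5, 211.7, 20.1, 20.4), (345.3, 207.5, 14.5, 30.7), (220.9, 164.7, 24.7, 25.0)]
top green [(162.8, 202.1, 25.4, 26.0)]
scene yellow [(271.4, 232.9, 29.4, 33.2), (225.0, 159.4, 18.7, 22.2), (184.5, 147.0, 13.3, 48.4)]
scene green [(357.5, 238.0, 28.4, 34.5), (186.5, 135.5, 8.5, 11.2)]
t 21.75 [482.7 223.2 178.8] [ 3.14e+00 -1.00e-03  1.69e+00] w 59.8 f [-0.5  0.5 -1.2]
[-0.4286 -0.0807  0.0183] [ 0.01 -0.01 -0.  ]
```

Call:
move_arm(
  steps=[
    [[0.06,-0.4285,-0.081,0.01,0,0,0],[0.06,-0.4285,-0.081,0.01,0,0,0],[0.06,-0.4285,-0.081,0.01,0,0,0],[0.06,-0.4285,-0.081,0.01,0,0,0],[0.06,-0.4285,-0.081,0.01,0,0,0],[0.06,-0.4285,-0.081,0.018,0,0,0],[0.06,-0.4285,-0.081,0.018,0,0,0],[0.06,-0.4285,-0.081,0.018,0,0,0],[0.06,-0.4285,-0.081,0.018,0,0,0],[0.06,-0.4285,-0.081,0.018,0,0,0],[0.06,-0.4285,-0.081,0.018,0,0,0],[0.06,-0.4285,-0.081,0.018,0,0,0]],
  ],
)

```text
time: 22.95
eef_pos: [452.6, -210.5, 159.5]
orientation: [-3.14, -0.001, 1.692]
wrist_force: [-1.1, 0.2, -0.3]
grip_width: 60.0
```

Call:
move_arm(
  steps=[
    [[0.06,0,0,0,0,0,0],[0.06,0,0,0,0,0,0]],
  ],
)

```text
time: 23.15
eef_pos: [453.1, -210.8, 160.2]
orientation: [-3.142, -0.001, 1.692]
wrist_force: [-0.1, -0.5, 0.5]
grip_width: 59.5
```

```bash
python3 g.py 453.5 -212 46
python3 - <<'E'
from h import *
o=readout.get_obs(); im=capture('wrist').copy()
print(wristproj([453.5,-212,74],o))
cv2.imwrite('pics/w12.png',im[:,:,::-1])
E
```

```text
t 23.15 [ 453.1 -210.8  160.2] [-3.142e+00 -1.000e-03  1.692e+00] w 59.5 f [-0.1 -0.5  0.5]
[-0.0013  0.0003  0.1142] [-0.   -0.01  0.02]
(np.float64(253.82482894719774), np.float64(199.4090569807914))
```

View pics/w12.png

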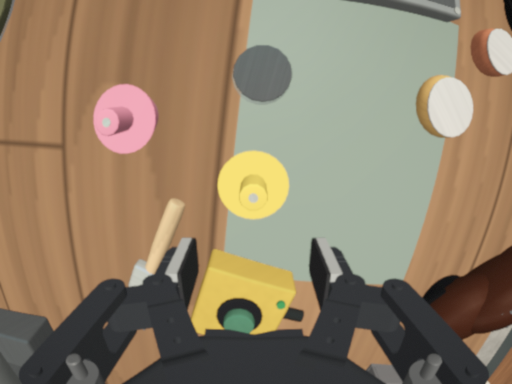

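Call:
move_arm(
  steps=[
    [[0.06,-0.001,0,0.04,0,0,0],[0.06,-0.001,0,0.08,0,0,0],[0.06,-0.001,0,0.114,0,0,0],[0.06,-0.001,0,0.114,0,0,0],[0.015,-0.001,0,0.114,0,0,0],[0.015,-0.001,0,0.114,0,0,0],[0.015,-0.001,0,0.114,0,0,0],[0.015,-0.001,0,0.114,0,0,0],[0.015,-0.001,0,0.114,0,0,0],[0.015,-0.001,0,0.075,0,0,0],[0.015,-0.001,0,0.035,0,0,0],[0.015,-0.001,0,-0.008,0,0,0]],
  ],
  squeeze=50,
)

```text
time: 24.4
eef_pos: [452.2, -213.2, 169.7]
orientation: [-3.141, -0.001, 1.689]
wrist_force: [0.6, 0.0, -2.6]
grip_width: 22.5
```

```bash
python3 g.py 594.3 47.9 170
```

```text
t 24.4 [ 452.2 -213.2  169.7] [-3.141e+00 -1.000e-03  1.689e+00] w 22.5 f [ 0.6  0.  -2.6]
[ 2.425e-01  1.719e-01 -2.000e-04] [-0.01 -0.01 -0.01]
```

Call:
move_arm(
  steps=[
    [[0.015,0.02,0.014,-0.003,0,0,0],[0.015,0.05,0.035,-0.003,0,0,0],[0.015,0.085,0.06,-0.003,0,0,0],[0.015,0.12,0.085,-0.003,0,0,0],[0.015,0.155,0.11,-0.003,0,0,0],[0.015,0.19,0.135,-0.003,0,0,0],[0.015,0.22,0.156,-0.003,0,0,0],[0.015,0.2375,0.168,0,0,0,0],[0.015,0.2425,0.172,0,0,0,0],[0.015,0.2425,0.172,0,0,0,0],[0.015,0.2425,0.172,0,0,0,0],[0.015,0.2425,0.172,0,0,0,0]],
  ],
)

```text
time: 25.6
eef_pos: [594.5, 45.3, 168.8]
orientation: [3.141, 0.0, 1.686]
wrist_force: [0.6, 0.3, -2.5]
grip_width: 22.6
```

```bash
python3 g.py 594.3 47.9 76
python3 - <<'E'
from h import *
o=readout.get_obs(); im=capture('wrist').copy()
cv2.imwrite('pics/w13.png',im[:,:,::-1])
E
```

```text
t 25.6 [594.5  45.3 168.8] [3.141 0.    1.686] w 22.6 f [ 0.6  0.3 -2.5]
[0.0026 0.0001 0.0928] [ 0.    0.   -0.05]
```

View pics/w13.png

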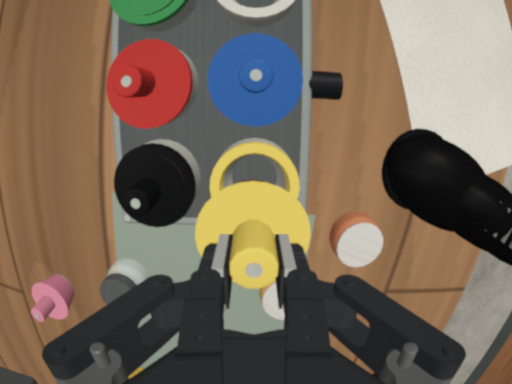

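Call:
move_arm(
  steps=[
    [[0.015,0.0025,0,0.035,0,0,0],[0.015,0.0025,0,0.065,0,0,0],[0.015,0.0025,0,0.084,0,0,0],[0.015,0.0025,0,0.0915,0,0,0],[0.015,0.0025,0,0.0915,0,0,0],[0.05,0.0025,0,0.0915,0,0,0],[0.05,0.0025,0,0.0915,0,0,0],[0.05,0.0025,0,0.0915,0,0,0],[0.06,0.0025,0,0.06,0,0,0],[0.06,0.0025,0,0.02,0,0,0],[0.06,0.0025,0,-0.01,0,0,0],[0.06,0.0025,0,-0.01,0,0,0]],
  ],
)

```text
time: 26.85
eef_pos: [597.5, 50.4, 183.1]
orientation: [3.133, -0.001, 1.689]
wrist_force: [0.1, 0.6, -0.0]
grip_width: 59.6
```

```bash
python3 g.py 454 -359 130; python3 - <<'E'
from h import *
print(readout.get_obs()['q'].round(2))
E
```

```text
t 26.85 [597.5  50.4 183.1] [ 3.133e+00 -1.000e-03  1.689e+00] w 59.6 f [ 0.1  0.6 -0. ]
[-0.3896 -0.1914  0.0511] [ 0.09 -0.01 -0.01]
[-0.75  0.28  0.74  1.68 -0.2   1.25  0.15]
```

Call:
move_arm(
  steps=[
    [[0.06,-0.39,-0.191,0.0,0,0,0],[0.06,-0.39,-0.191,0.0,0,0,0],[0.0,-0.39,-0.191,0.0,0,0,0],[0.0,-0.39,-0.191,0.0,0,0,0],[0.0,-0.39,-0.191,0.0,0,0,0],[0.0,-0.39,-0.191,0.0,0,0,0],[0.0,-0.39,-0.191,0.0,0,0,0],[0.0,-0.39,-0.191,0.03,0,0,0],[0.0,-0.39,-0.191,0.03,0,0,0],[0.0,-0.39,-0.191,0.03,0,0,0],[0.0,-0.39,-0.191,0.03,0,0,0],[0.0,-0.39,-0.191,0.03,0,0,0]],
  ],
  squeeze=20,
)

```text
time: 28.05
eef_pos: [452.0, -358.1, 148.1]
orientation: [3.141, -0.001, 1.691]
wrist_force: [-0.1, 0.0, 0.1]
grip_width: -0.1
```

```bash
python3 g.py 454 -359 75; python3 - <<'E'
from h import *
from find import blobs
o=readout.get_obs(); im=capture('wrist'); print('pred btn',wristproj([454,-359,65],o))
cv2.imwrite('pics/w14.png',im[:,:,::-1])
for n in('top','scene'):
    im=capture(n); 
    for c in('red','blue','yellow','green','black'): print(n,c,[b for b in blobs(im,c) if 100<b[1]<310 and 125<b[0]<385 and b[3]<60])
    im=im[115:265,135:420] if n=='top' else im[150:310,190:410]
    cv2.imwrite(f'pics/{n}14.png',cv2.resize(im,None,fx=2.8 if n=='top' else 3.6,fy=2.8 if n=='top' else 3.6,interpolation=cv2.INTER_CUBIC)[:,:,::-1])
E
```

```text
t 28.05 [ 452.  -358.1  148.1] [ 3.141e+00 -1.000e-03  1.691e+00] w -0.1 f [-0.1  0.   0.1]
[-0.0012  0.0019  0.0731] [ 0.   -0.01  0.02]
pred btn (np.float64(255.81448217075007), np.float64(200.67633302558616))
top red [(193.6, 198.7, 25.5, 25.9)]
top blue [(190.4, 168.2, 24.6, 25.8)]
top yellow [(344.6, 207.3, 18.2, 29.1), (220.9, 164.7, 24.7, 25.1)]
top green [(162.9, 202.1, 25.1, 25.6)]
top black []
scene red [(322.0, 221.6, 28.3, 32.3), (265.4, 146.6, 18.4, 21.6), (140.6, 137.3, 19.8, 22.6), (138.7, 131.3, 9.6, 12.2)]
scene blue [(306.1, 249.4, 30.4, 34.3)]
scene yellow [(271.4, 232.8, 29.6, 33.0), (192.5, 145.0, 12.3, 32.8)]
scene green [(357.6, 238.0, 28.4, 34.7), (186.5, 135.3, 8.3, 11.0)]
scene black [(291.2, 281.3, 13.8, 16.3), (288.3, 206.8, 26.7, 29.6)]
```

View pics/w14.png

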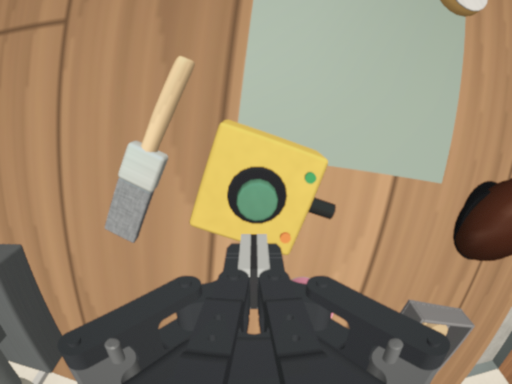

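View pics/top14.png

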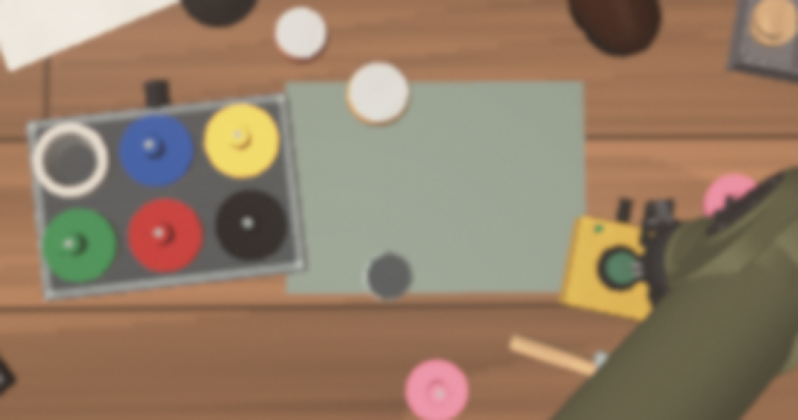

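View pics/scene14.png

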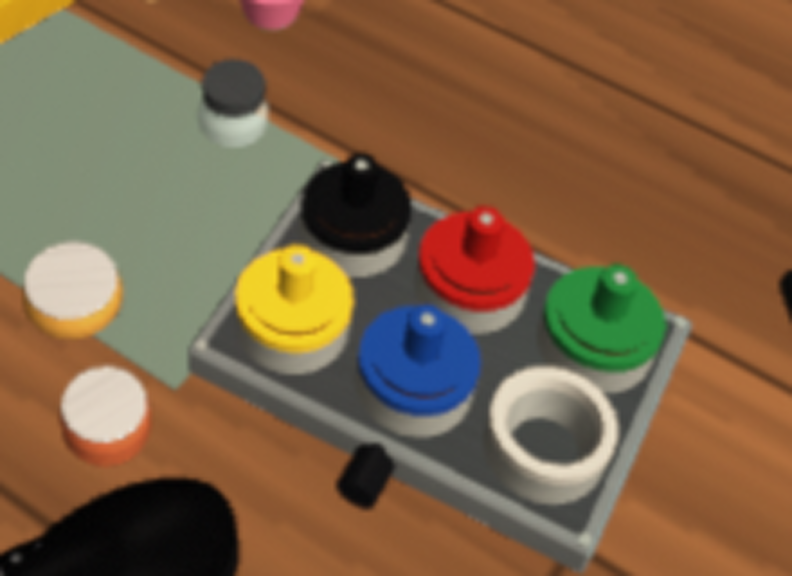

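```bash
python3 - <<'E'
from h import *
S={'yellow':((594.3,47.9),(297,260)),'blue':((584.5,139.8),(427,319)),'red':((493,128.5),(486,218)),'black':((503.1,36.3),(361,163)),'green':((482.7,221),(620,278))}
for k,(p,c) in S.items():
    print(k,(proj('scene',[*p,103])).round(1),[round(190+(c[0]-1.3)/3.6,1),round(150+(c[1]-1.3)/3.6,1)], (proj('scene',[*p,108])-proj('scene',[*p,103])).round(1))
E
python3 g.py 454.5 -359 72
```

```text
yellow [272.8 222.5] [272.1, 221.9] [ 0.1 -1.3]
blue [308.9 239.6] [308.2, 238.2] [ 0.3 -1.2]
red [324.7 211.4] [324.6, 210.2] [ 0.3 -1.3]
black [289.9 196.2] [289.9, 194.9] [ 0.2 -1.3]
green [362.1 227.7] [361.9, 226.9] [ 0.5 -1.3]
t 28.2 [ 452.4 -357.9  148.5] [ 3.141e+00 -1.000e-03  1.693e+00] w -0.2 f [0.7 0.3 0.2]
[-0.0014  0.0019  0.0765] [ 0.01 -0.01  0.03]
```

Call:
move_arm(
  steps=[
    [[0.0,-0.001,0.002,0.03,0,0,0],[0.0,-0.001,0.002,0.06,0,0,0],[0.0,-0.001,0.002,0.0765,0,0,0],[0.0,-0.001,0.002,0.0765,0,0,0],[0.0,-0.001,0.002,0.0765,0,0,0],[0.0,-0.001,0.002,0.0765,0,0,0]],
  ],
)

```text
time: 28.8
eef_pos: [454.3, -360.9, 73.4]
orientation: [3.14, 0.001, 1.69]
wrist_force: [1.2, -0.4, 0.2]
grip_width: -0.1
```

Call:
move_arm(
  steps=[
    [[0.0,0,0,0.004,0,0,0],[0.0,0,0,0.006,0,0,0],[0.0,0,0,0.006,0,0,0],[0.0,0,0,0.006,0,0,0]],
  ],
)

```text
time: 29.2
eef_pos: [453.3, -360.2, 66.0]
orientation: [3.141, -0.0, 1.69]
wrist_force: [-0.2, 0.3, 0.1]
grip_width: 0.1
```

Call:
move_arm(
  steps=[
    [[0.0,0,0,0.001,0,0,0],[0.0,0,0,0.002,0,0,0],[0.0,0,0,0.003,0,0,0],[0.0,0,0,0.003,0,0,0]],
  ],
)

```text
time: 29.6
eef_pos: [453.4, -360.3, 62.9]
orientation: [3.141, 0.0, 1.69]
wrist_force: [-0.2, 0.9, 2.0]
grip_width: -0.1
```

Call:
move_arm(
  steps=[
    [[0.0,0,0,0.001,0,0,0],[0.0,0,0,0.002,0,0,0],[0.0,0,0,0.002,0,0,0]],
  ],
)

```text
time: 29.9
eef_pos: [453.4, -360.3, 60.9]
orientation: [3.141, 0.0, 1.69]
wrist_force: [-0.2, 0.2, 2.3]
grip_width: -0.4
```

Call:
move_arm(
  steps=[
    [[0.0,0,0,0.001,0,0,0],[0.0,0,0,0.001,0,0,0],[0.0,0,0,0.001,0,0,0]],
  ],
)

```text
time: 30.2
eef_pos: [453.5, -360.4, 60.6]
orientation: [3.141, -0.0, 1.689]
wrist_force: [-1.6, 0.6, 6.4]
grip_width: -0.3
```

Call:
move_arm(
  steps=[
    [[0.0,0,0,0,0,0,0],[0.0,0,0,0,0,0,0],[0.0,0,0,0,0,0,0],[0.0,0,0,0,0,0,0],[0.0,0,0,0,0,0,0],[0.0,0,0,0,0,0,0],[0.0,0,0,0,0,0,0],[0.0,0,0,0,0,0,0],[0.0,0,0,0,0,0,0],[0.0,0,0,0,0,0,0]],
  ],
)

```text
time: 31.2
eef_pos: [453.5, -360.4, 60.6]
orientation: [3.141, -0.0, 1.689]
wrist_force: [-1.1, 1.1, 7.1]
grip_width: 0.0
```

Call:
move_arm(
  steps=[
    [[0.0,0,0,0.003,0,0,0],[0.0,0,0,0.006,0,0,0],[0.0,0,0,0.0065,0,0,0],[0.0,0,0,0.0065,0,0,0]],
  ],
)

```text
time: 31.6
eef_pos: [453.5, -360.5, 55.3]
orientation: [3.141, -0.001, 1.689]
wrist_force: [-4.1, 3.5, 16.0]
grip_width: -0.2
```

Call:
move_arm(
  steps=[
    [[0.0,0,0,-0.005,0,0,0],[0.0,0,0,-0.02,0,0,0],[0.0,0,0,-0.06,0,0,0],[0.0,0,0,-0.1,0,0,0],[0.0,0,0,-0.12,0,0,0],[0.0,0,0,-0.12,0,0,0],[0.0,0,0,-0.12,0,0,0],[0.0,0,0,-0.12,0,0,0],[0.0,0,0,-0.12,0,0,0],[0.0,0,0,-0.12,0,0,0]],
  ],
)

```text
time: 32.6
eef_pos: [452.8, -359.8, 172.4]
orientation: [-3.14, -0.001, 1.689]
wrist_force: [0.3, 0.3, 0.1]
grip_width: -0.0
```

```bash
python3 - <<'E'
from h import *
im=capture('scene'); cv2.imwrite('pics/s15.png',cv2.resize(im[110:310,120:410],None,fx=2.7,fy=2.7,interpolation=cv2.INTER_CUBIC)[:,:,::-1])
im=capture('wrist'); cv2.imwrite('pics/w15.png',im[:,:,::-1])
o=readout.get_obs(); print(o['time'],o['eef_pos'],o['wrist_force'])
E
```

```text
32.7 [ 453.0269135  -360.08022641  172.82673209] [ 0.86370068  0.00780591 -0.8648967 ]
```

View pics/s15.png

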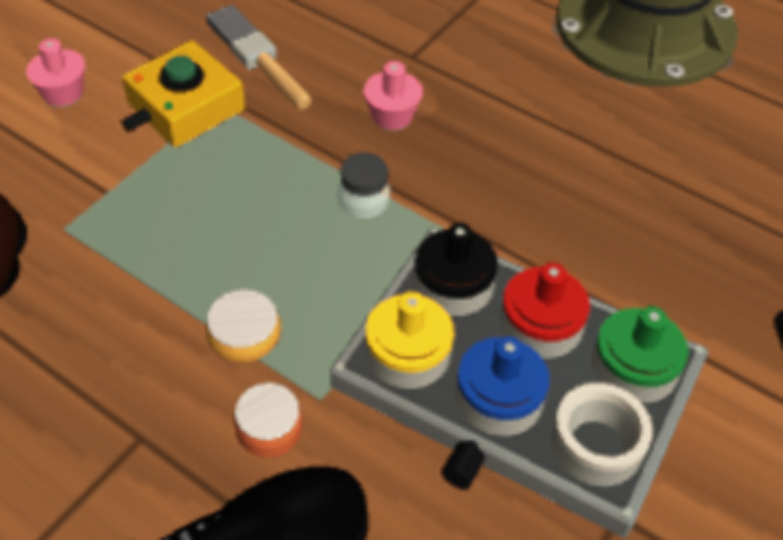

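View pics/w15.png

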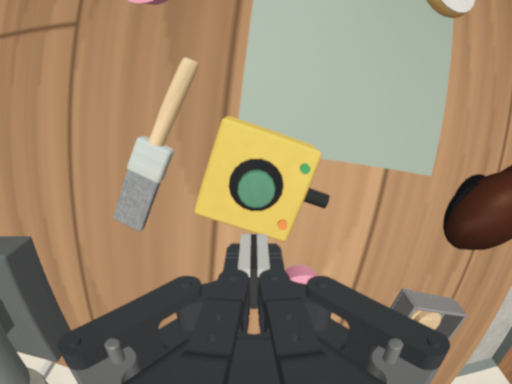

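```bash
python3 g.py 545 40 165
```

```text
t 32.7 [ 453.  -360.1  172.8] [-3.141 -0.     1.689] w -0.1 f [ 0.9  0.  -0.9]
[0.3864 0.1387 0.0079] [-0.01 -0.   -0.01]
```

Call:
move_arm(
  steps=[
    [[0.0,0.386,0.139,0.008,0,0,0],[0.0,0.386,0.139,0.008,0,0,0],[0.0,0.386,0.139,0.008,0,0,0],[0.0,0.386,0.139,0.008,0,0,0],[0.0,0.386,0.139,0.008,0,0,0],[0.0,0.386,0.139,0.008,0,0,0],[0.0,0.386,0.139,0.008,0,0,0],[0.0,0.386,0.139,0.008,0,0,0],[0.0,0.386,0.139,0.008,0,0,0],[0.0,0.386,0.139,0.008,0,0,0],[0.0,0.386,0.139,0.008,0,0,0],[0.0,0.386,0.139,0.008,0,0,0]],
  ],
)

```text
time: 33.9
eef_pos: [545.4, 36.9, 165.5]
orientation: [3.142, 0.0, 1.686]
wrist_force: [0.1, -0.5, -0.4]
grip_width: -0.1
```

Call:
move_arm(
  steps=[
    [[0.0,0,0,0,0,0,0],[0.0,0,0,0,0,0,0],[0.0,0,0,0,0,0,0]],
  ],
)

```text
time: 34.2
eef_pos: [545.6, 38.9, 165.5]
orientation: [3.141, -0.0, 1.688]
wrist_force: [-0.1, -0.6, 0.2]
grip_width: -0.2
```

```bash
python3 - <<'E'
from h import *
o=readout.get_obs(); im=capture('wrist').copy()
S={'yellow':(594.3,47.9),'blue':(584.5,139.8),'red':(493,128.5),'black':(503.1,36.3),'green':(482.7,221)}
for k,p in S.items():
    u=wristproj([*p,103],o); print(k,np.round(u,1)); cv2.drawMarker(im,tuple(int(round(x)) for x in u),(255,0,255),0,9)
cv2.imwrite('pics/w16.png',cv2.resize(im[:300,60:450],None,fx=2,fy=2,interpolation=cv2.INTER_CUBIC)[:,:,::-1])
E
```

```text
yellow [319.6 204.1]
blue [326.8  77.4]
red [192.6  77.3]
black [196.5 205.1]
green [195.7 -43.5]
```

View pics/w16.png

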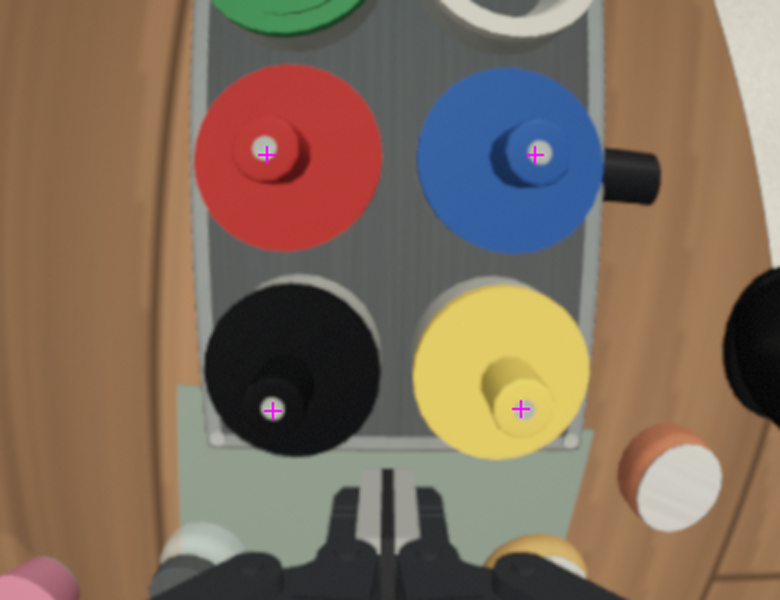

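```bash
python3 - <<'E'
from cell import readout,job
print(readout.get_obs()['wrist_force'],abs(readout.get_obs()['qd']).max()); print(job.sign_off())
E
```

```text
[0.38955901 0.00426067 0.16852358] 0.003727272609286422
the job is handed in; nothing more can be done
None
```

I swapped the red and blue cones, using the empty green socket as a parking spot. Then I seated the black, green and yellow cones in their own sockets; there was no white cone. I held the start button at its halfway stop for about 1.3 s (z 60.6 mm, 6–7 N). After that I pressed it fully down (z 55.3 mm, 16 N) and let it go, and handed in at about 34 s.

**Cones:** In the last close wrist picture, the knob tops of red, blue, black and yellow were within about 2 px of where a fully home cone should be. Green was mostly outside that picture. I checked it only in the scene view, where its knob was within 1 px of the prediction and it looked seated like the others. The picture checks on seating height are only good to a few millimetres.

**Button:** It looked back up in the pictures, but I did not measure its height after letting go.

**Other things:** The tins, jar and brush showed no visible movement in the final pictures. I did not look at the heel block again at the end, but nothing came near it. No check failed or disagreed, and I did not notice any cone being knocked aside during the run.

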